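Free the hemmed-in beaker, set it on the hotplate, restore the jar tray

TASK

Get the white beaker out from between the three jars on the round tray: first clear all three jars to the green mat, leaving the beaker where it stands, then set the beaker on the middle of the hotplate while the jars wait on the mat, and then put each jar back, centred on the tray spot that matches its cap. Keep everything upright, set things down rather than drop them, and do not disturb the green flask.

Things in the scene. Friction and masses are not known exactly. Their poses are not given: they have to be found in the camera images.
- red_jar_mid (a point): amber glass jar with a red cap and white label, closed, loose, round and upright, 56 mm diameter, 84 mm tall, about 0.2 kg; at the start it stands on the spot of its own colour. The point is on its axis, half-way up (42 mm above its underside); z is up
- red_spot: flat red disc, 72 mm diameter, 3 mm thick, fixed in the round tray (the one whose rim shows around the red-capped jar). The origin is the centre of its underside; its top, on which the jar stands, is 3 mm higher. The tray is dark steel, 4 mm floor, 240 mm diameter with a rim 14 mm high above the bench; the three spots lie in a triangle, 64 mm from the tray's centre
- blue_jar_mid (a point): amber glass jar with a blue cap and white label, closed, loose, round and upright, 56 mm diameter, 84 mm tall, about 0.2 kg; at the start it stands on the spot of its own colour. The point is on its axis, half-way up (42 mm above its underside); z is up
- blue_spot: flat blue disc, 72 mm diameter, 3 mm thick, fixed in the round tray (the one whose rim shows around the blue-capped jar). The origin is the centre of its underside; its top, on which the jar stands, is 3 mm higher. The tray is dark steel, 4 mm floor, 240 mm diameter with a rim 14 mm high above the bench; the three spots lie in a triangle, 64 mm from the tray's centre
- yellow_jar_mid (a point): amber glass jar with a yellow cap and white label, closed, loose, round and upright, 56 mm diameter, 84 mm tall, about 0.2 kg; at the start it stands on the spot of its own colour. The point is on its axis, half-way up (42 mm above its underside); z is up
- yellow_spot: flat yellow disc, 72 mm diameter, 3 mm thick, fixed in the round tray (the one whose rim shows around the yellow-capped jar). The origin is the centre of its underside; its top, on which the jar stands, is 3 mm higher. The tray is dark steel, 4 mm floor, 240 mm diameter with a rim 14 mm high above the bench; the three spots lie in a triangle, 64 mm from the tray's centre
- beaker_mid (a point): empty white porcelain beaker, loose, round, open at the top, straight-sided, 50 mm outer diameter, 70 mm tall, 3 mm wall, about 0.12 kg; at the start it stands upright in the middle of the tray, about 11 mm from each of the three jars, too near for fingers. The point is on its axis, half-way up (35 mm above its underside)
- plate_centre (a point): centre of the hotplate's top: a flat round steel plate, 140 mm diameter, on a black round base, 75 mm high in all, cold and fixed. The point lies on the plate's surface
- mat: flat square green mat, 210 x 210 mm, 4 mm thick, fixed on the bench, empty at the start. The origin is the centre of its underside, 4 mm below its top; x and y run along its sides
- flask_mid (a point): green glass conical flask, a bystander, 76 mm diameter at the foot, 110 mm tall, loose, standing beyond the work. The point is on its axis, half-way up

How it is judged:
By the outcome, as a careful person would: the job done as asked, in the order asked, and still so for the second after the job is handed in, with the robot touching nothing.
It also fails if it takes over 144 s, if anything falls off the work surface, if the arm or the gripper's body presses on something with over 40 N, if the wrist force passes 120 N, or if a joint passes its speed limit or range.

ROBOT

A 6-joint arm with a two-finger parallel gripper is mounted at the origin on the work surface. World frame = base frame: x ahead of the robot, y to its left, z up, the work surface at z = 0. Lengths are in m, angles in rad, forces in N, time in s.
With the tool pointing down it reaches from about 0.375 to 0.9 m from the base axis. Payload 3.1 kg.
Tool frame: the origin (TCP) lies at the very end of the fingers, on their centre line; the grasp point (between the pads) lies 19 mm behind it (manip.pinch_z is the distance from the TCP to the grasp point, in m); z points along the fingers, y is the direction in which the jaws open and shut (so a half turn about z gives the same grasp; the last joint's range is limited). The gripper opens to 85 mm and grips with 20 to 120 N. Pads are 22 mm wide; open, the fingers measure 114 mm over their backs; the gripper's body (76 mm by 85 mm) begins 54 mm behind the grasp point. The pads swing forward as they close: fully open they stand 13 mm farther back than shut.
Start: joints at [-1.512, 0.527, 1.433, -0, 1.181, -0.178], TCP at [0.147, -0.608, 0.231] pointing down, gripper open.
Joint ranges: [-3.08, 3.08], [-0.75, 2.2], [0.22, 2.44], [-1.43, 4.57], [0, 2.65], [-2.85, 2.85]. Speed limits (rad/s): [2.79, 2.79, 3.14, 3.14, 3.14, 3.14].

INTERFACE

Orientations are given as a unit quaternion [x, y, z, w].
In Python, from station import manip gives the robot as it stands.
- The arm moves only by the tool drive_tool, never from a script. Its argument "increments" is a list of rows, each a list of 7 numbers: the closure in counts, from 0 (fully open) to 255 (shut), then the shift along the tool's x, y, z in cm, then the turn, a rotation vector about the tool's x, y, z in rad. A call has 1 to 20 rows; each row is the pose to reach, as a shift and turn from the pose commanded when the call began, along the tool's axes at that moment; what a row does not reach only later rows make up. A row lasts 1/10 s, in which the tool goes at most 50 mm and 8.59 degrees, less where a joint would pass 70% of its speed; a pose out of reach is approached as far as the arm can. A call with a gripper value outside its range is refused whole. The fingers move at their own pace and stop on an object; "force" is the grip in N (left out, the last holds). Time passes only in rows, so rows that repeat a pose let the fingers close. It gives the time, the measured TCP pose, the force and the opening at its end, in the units of the state.
- manip.sense(): the state, without advancing time (a new reading comes with each control period).
- manip.snapshot(name): name is "scene" or "top" or "wrist"; returns the picture (384x512x3 uint8, red, green, blue); there is no depth.
- manip.camera_model(name): a dict with "mtx" (3x3 intrinsics, pixels), "cam_to_world" (4x4, takes a point from camera to world coordinates). Camera axes: x right, y down, z forward; pixel columns grow to the right and rows downward; lengths in m; the calibration is good to about 2 mm. A picture is of the moment at which its call begins: read the wrist's pose just before it. camera_model takes no time and is no camera call; for the wrist camera it gives the pose at the moment of the call.
- manip.sign_off(): hands the job in, once; it reports no verdict.
The state is a dict: "t": time; "q": joint angles; "qd": joint speeds; "tau": joint torques, N m; "tcp_pos": TCP position; "tool_rot": TCP orientation; "force": force on the tool from outside, world axes, zero at the start; "ft_torque": the same for the moment, N m; "finger_gap": opening from 0.0 (shut) to 1.0 (fully open).
Only numpy, scipy, OpenCV 4.12 (cv2) and the standard library are available. Lean on these libraries where they do the work, as an engineer would, in place of code of your own. Each camera call takes 0.05 s, during which the arm holds its last target. There are 200 camera calls.

## Working session

There is one attempt and no reset: what is moved stays moved. The work goes in short steps, Python scripts to look and compute and a tool call to move; the robot and the scene stay as the last step left them, time stands still between calls to the robot, and variables do not carry over. Pictures are saved under pics/ and viewed, about 12 in all and at most 16, crops included, and the job is handed in when it is done.

Besides the shell and the picture viewer there is one more tool, called after "Call:" by a JSON object that holds its "fn" and its "kwargs". drive_tool: Moves the arm, as the interface text tells. Its arguments: {"type":"object","properties":{"increments":{"type":"array","items":{"type":"array","items":{"type":"number"}}},"force":{"type":"number"}},"required":["increments"]}

```bash
ls; mkdir -p pics; python3 - <<'E'
from station import manip
import cv2,numpy as np
s=manip.sense(); print(s)
for n in("scene","top"):
    im=manip.snapshot(n); cv2.imwrite(f"pics/{n}0.png",im[:,:,::-1])
    m=manip.camera_model(n); print(n,np.round(m["mtx"],1).tolist(),np.round(m["cam_to_world"],3).tolist())
E
```

```text
pics
{'t': 0.0, 'q': array([-1.51250263e+00,  5.28493945e-01,  1.43393261e+00, -1.02037457e-05,
        1.18140573e+00, -1.78517958e-01]), 'qd': array([-1.82957488e-04, -1.02938661e-03, -8.01084946e-04,  2.37203303e-04,
        5.24086032e-05, -2.88220373e-04]), 'tau': array([ 2.12985742e-04, -4.42351699e+01, -1.78027439e+01, -1.36200456e-04,
        8.35014362e-03, -6.08470287e-06]), 'tcp_pos': array([ 0.14659918, -0.60680659,  0.23030693]), 'tool_rot': array([ 9.92997364e-01,  1.18131203e-01,  6.25649020e-05, -1.11807959e-03]), 'force': array([-0.2136015 ,  1.60002363,  0.10329505]), 'ft_torque': array([-0.04674096, -0.01706842, -0.04728075]), 'finger_gap': 1.0007391805249801}
scene [[418.1, 0.0, 253.0], [0.0, 418.1, 188.5], [0.0, 0.0, 1.0]] [[-0.348, 0.571, -0.743, 1.357], [0.938, 0.216, -0.273, 0.287], [0.005, -0.792, -0.611, 0.703], [0.0, 0.0, 0.0, 1.0]]
top [[405.0, 0.0, 252.4], [0.0, 405.0, 191.1], [0.0, 0.0, 1.0]] [[-0.012, -0.982, 0.191, 0.432], [-1.0, 0.011, -0.001, -0.003], [-0.001, -0.191, -0.982, 1.008], [0.0, 0.0, 0.0, 1.0]]
```

View pics/top0.png

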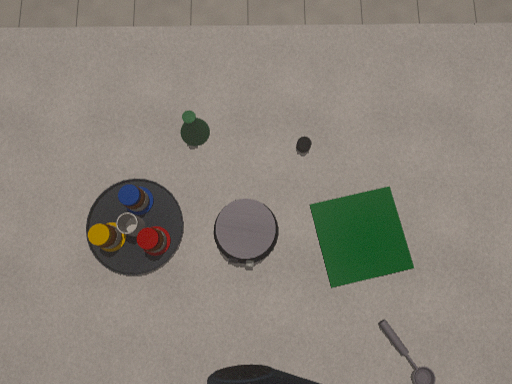

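View pics/scene0.png

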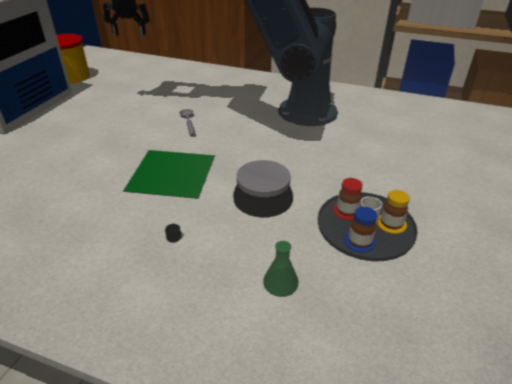

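The top view shows the beaker rim at about (127,224) and the caps at red (150,239), yellow (100,235) and blue (131,196). The plate is at (246,229), the mat at (361,237) and the flask at (195,131). Next I'll turn these into positions.

```bash
cat > h.py <<'E'
import cv2,numpy as np
from station import manip
def ray(n,u,v,z,m=None):
    m=m or manip.camera_model(n); T=np.array(m["cam_to_world"]);K=np.array(m["mtx"])
    d=T[:3,:3]@np.linalg.solve(K,[u,v,1.]); o=T[:3,3]
    return o+d*(z-o[2])/d[2]
def masks(rgb):
    h=cv2.cvtColor(rgb,cv2.COLOR_RGB2HSV); H,S,V=[h[:,:,i].astype(int) for i in range(3)]
    return dict(red=((H<4)|(H>176))&(S>190)&(V>110),blue=(H>105)&(H<125)&(S>170)&(V>80),
      yellow=(H>17)&(H<30)&(S>200)&(V>120),green=(H>50)&(H<75)&(S>200)&(V>60))
def blobs(mask,n=3,amin=20):
    c,_=cv2.findContours((mask*255).astype(np.uint8),cv2.RETR_EXTERNAL,cv2.CHAIN_APPROX_NONE)
    return sorted([x for x in c if cv2.contourArea(x)>amin],key=cv2.contourArea,reverse=True)[:n]
def worldcircle(n,contour,z,m=None):
    P=np.array([ray(n,u,v,z,m)[:2] for u,v in contour.reshape(-1,2)])
    c,r=cv2.minEnclosingCircle((P*1000).astype(np.float32)); return np.array(c),r
E
python3 - <<'E'
from h import *
im=cv2.imread("pics/top0.png")[:,:,::-1].copy()
M=masks(im)
for k in M:
    for c in blobs(M[k]):
        x,y,w,h=cv2.boundingRect(c); p,r=worldcircle("top",c,.091 if k!="green" else .004); print(k,(x,y,w,h),cv2.contourArea(c),p.round(),round(r,1))
        if k=="green":
            q=cv2.boxPoints(cv2.minAreaRect(c)); W=np.array([ray("top",u,v,.004)[:2] for u,v in q]); print(W.round(3).tolist(),W.mean(0))
g=cv2.cvtColor(im,cv2.COLOR_RGB2HSV)
for n,p in dict(tray=(135,227,.014),beaker=(127,223.5,.074),plate=(246,228,.075),flask=(195,132,0.0),knob=(303,145,.03),yc=(98.5,234,.091),rc=(148,238,.091),bc=(129.5,195,.091)).items(): print(n,ray("top",*p).round(3))
cv2.imwrite("pics/top0c.png",cv2.resize(im[170:285,75:290,::-1],None,fx=3.7,fy=3.7,interpolation=cv2.INTER_CUBIC))
E
```

```text
red (137, 228, 21, 21) 317.0 [506. 235.] 23.9
red (153, 227, 17, 23) 39.0 [506. 207.] 29.3
yellow (88, 224, 21, 21) 326.0 [516. 345.] 24.1
tray [0.539 0.285 0.014]
beaker [0.541 0.287 0.074]
plate [0.528 0.011 0.075]
flask [0.788 0.143 0.   ]
knob [ 0.739 -0.133  0.03 ]
yc [0.516 0.345 0.091]
rc [0.506 0.232 0.091]
bc [0.605 0.279 0.091]
```

View pics/top0c.png

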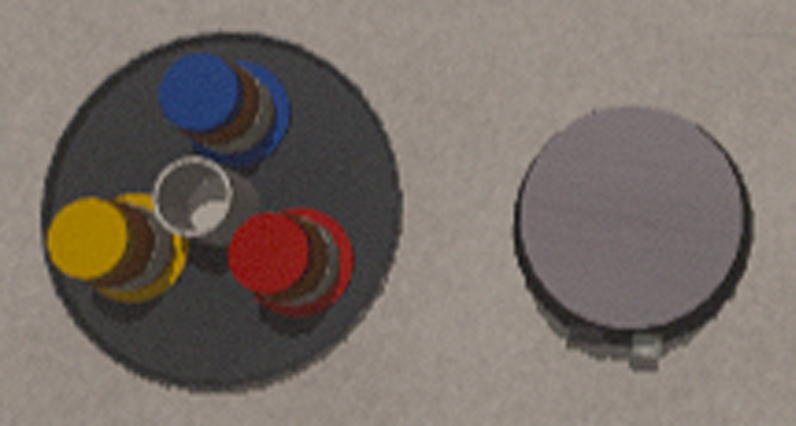

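The crop confirms the cap centres: blue near (128.5,194.5), with red and yellow matching the masks. The plate's top face is centred near (245.5,228.3). Now the mat, plus a helper that converts world targets into tool increments.

```bash
cat >> h.py <<'E'
from scipy.spatial.transform import Rotation as R
def go(p,yaw_deg,frm=None):
    "tool-axis shift (cm) and z-turn (rad) from measured (or given) pose to world TCP p, tool down with x at yaw"
    s=manip.sense(); r0=R.from_quat(s["tool_rot"]); p0=s["tcp_pos"] if frm is None else np.array(frm)
    psi=np.radians(yaw_deg); rt=R.from_matrix(np.array([[np.cos(psi),np.sin(psi),0],[np.sin(psi),-np.cos(psi),0],[0,0,-1]]))
    return (r0.inv().apply(np.array(p)-p0)*100).round(2), (r0.inv()*rt).as_rotvec().round(3)
E
python3 - <<'E'
from h import *
im=cv2.imread("pics/top0.png")[:,:,::-1].copy()
h=cv2.cvtColor(im,cv2.COLOR_RGB2HSV); print(h[237,361],h[200,143],h[195,129])
m=(h[:,:,0]>50)&(h[:,:,0]<75)&(h[:,:,1]>150)&(np.arange(512)[None]>250)
c=blobs(m)[0]; q=cv2.boxPoints(cv2.minAreaRect(c)); W=np.array([ray("top",u,v,.004)[:2] for u,v in q]); print(W.round(3).tolist(),W.mean(0), np.linalg.norm(W[1]-W[0]))
print(go([.506,.234,.25],85))
m=manip.camera_model("wrist");s=manip.sense();print((R.from_quat(s["tool_rot"]).inv().apply(m["cam_to_world"][:3,3]-s["tcp_pos"])).round(3),m["mtx"])
E
```

```text
[ 68 178  86] [ 12 104  54] [111 162 112]
[[0.579, -0.15], [0.631, -0.357], [0.434, -0.393], [0.386, -0.193]] [ 0.50776892 -0.27318638] 0.2135386137872319
(array([ 54.66, -73.32,  -1.8 ]), array([-1.000e-03, -2.000e-03, -1.247e+00]))
[ 0.073  0.001 -0.144] [[301.06421522   0.         252.68305709]
 [  0.         301.06421522 189.60042292]
 [  0.           0.           1.        ]]
```

```bash
cat >> h.py <<'E'
def show(*a):
    d,r=go(*a); print("shift",d.tolist(),"turn",r.tolist(),"dist",np.linalg.norm(d).round(1))
def st():
    s=manip.sense(); m=R.from_quat(s["tool_rot"]).as_matrix()
    print("t",round(s["t"],2),"tcp",s["tcp_pos"].round(4),"yaw",np.degrees(np.arctan2(m[1,0],m[0,0])).round(2),"zax",m[:,2].round(4),"F",s["force"].round(1),"gap",round(s["finger_gap"],3),"q",s["q"].round(2))
E
python3 - <<'E'
from h import *
show([.5,-.2,.25],60); show([.506,.234,.25],85)
E
```

```text
shift [43.9, -31.27, -1.88] turn [-0.002, -0.001, -0.81] dist 53.9
shift [54.66, -73.32, -1.8] turn [-0.001, -0.002, -1.247] dist 91.5
```

Call:
{"fn": "drive_tool", "kwargs": {"increments": [[0,10,-7,-0.5,0,0,-0.15],[0,16,-11,-1,0,0,-0.25],[0,22,-15,-1,0,0,-0.4],[0,28,-19,-1.5,0,0,-0.5],[0,34,-23,-1.9,0,0,-0.6],[0,39,-27,-1.9,0,0,-0.7],[0,43.9,-31.3,-1.9,0,0,-0.8],[0,43.9,-31.3,-1.9,0,0,-0.8],[0,43.9,-31.3,-1.9,0,0,-0.85],[0,54.7,-73.3,-1.8,0,0,-1.25],[0,54.7,-73.3,-1.8,0,0,-1.25],[0,54.7,-73.3,-1.8,0,0,-1.25],[0,54.7,-73.3,-1.8,0,0,-1.25],[0,54.7,-73.3,-1.8,0,0,-1.25],[0,54.7,-73.3,-1.8,0,0,-1.25],[0,54.7,-73.3,-1.8,0,0,-1.25],[0,54.7,-73.3,-1.8,0,0,-1.25],[0,54.7,-73.3,-1.8,0,0,-1.25],[0,54.7,-73.3,-1.8,0,0,-1.25],[0,54.7,-73.3,-1.8,0,0,-1.25]], "force": 40}}

```text
t: 2.1
tcp_pos: [0.5064, 0.2384, 0.249]
tool_rot: [0.734, 0.679, 0.001, -0.001]
force: [0.3, -0.4, -0.5]
finger_gap: 1.0
```

```bash
python3 - <<'E'
from h import *
st()
m=manip.camera_model("wrist"); im=manip.snapshot("wrist"); cv2.imwrite("pics/w1.png",im[:,:,::-1]); np.savez("w1",**m)
st(); print(m["cam_to_world"].round(3).tolist())
show([.506,.234,.25],85)
E
```

```text
t 2.1 tcp [0.5064 0.2384 0.249 ] yaw 85.51 zax [ 8.0e-04  2.1e-03 -1.0e+00] F [ 0.3 -0.4 -0.5] gap 1.0 q [0.24 0.42 1.58 0.   1.14 0.32]
t 2.15 tcp [0.5062 0.2369 0.2489] yaw 85.47 zax [-0.e+00  9.e-04 -1.e+00] F [0.3 0.2 0.4] gap 1.001 q [0.24 0.42 1.58 0.   1.14 0.32]
[[0.997, -0.076, -0.022, 0.512], [-0.079, -0.956, -0.284, 0.311], [0.0, 0.285, -0.958, 0.393], [0.0, 0.0, 0.0, 1.0]]
shift [-0.29, 0.01, -0.12] turn [-0.0, -0.001, 0.008] dist 0.3
```

View pics/w1.png

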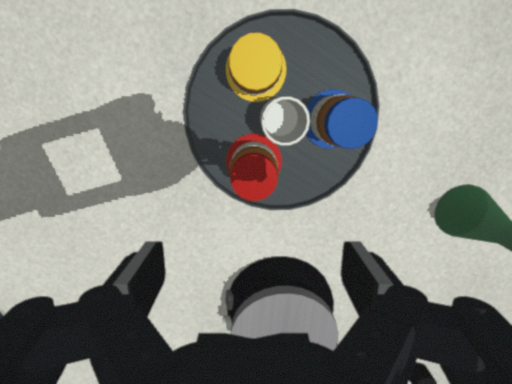

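The wrist view shows the whole tray (centre near (282,110)), the red cap at (254,175), blue (351,122), yellow (256,62) and the beaker rim at (285,120). I'll refine from this picture.

```bash
python3 - <<'E'
from h import *
m=dict(np.load("w1.npz")); im=cv2.imread("pics/w1.png")[:,:,::-1].copy()
h=cv2.cvtColor(im,cv2.COLOR_RGB2HSV); H,S,V=[h[:,:,i].astype(int) for i in range(3)]
print("px r,b,y",h[170,254],h[122,355],h[62,256])
for n,(u,v) in dict(red=(254,180),blue=(355,122),yellow=(256,62)).items():
    c=h[v,u].astype(int); mk=(abs((H-c[0]+90)%180-90)<6)&(S>150)&(V>90); mk=cv2.morphologyEx((mk*255).astype(np.uint8),cv2.MORPH_OPEN,np.ones((5,5)))>0
    b=[x for x in blobs(mk) if cv2.pointPolygonTest(x,(u,v),False)>0]
    for x in b: print(n,cv2.boundingRect(x),cv2.fitEllipse(x),[(np.round(worldcircle("wrist",x,z,m)[0]),round(worldcircle("wrist",x,z,m)[1],1)) for z in(.091,)])
# beaker rim: bright
mk=(V>150)&(S<60); mk[:90]=0; mk[150:]=0; mk[:,:255]=0; mk[:,315:]=0
for x in blobs(mk,1): print("beaker",cv2.boundingRect(x),worldcircle("wrist",x,.074,m))
g=((V<100)).astype(np.uint8); g[215:]=0; g[:,:182]=0; g[:,385:]=0
x=blobs(cv2.morphologyEx((~((V>120)&(S<70))).astype(np.uint8)[:212]*(np.arange(512)[None]>175)*(np.arange(512)[None]<390),cv2.MORPH_OPEN,np.ones((7,7)))>0,1)[0]
print("tray",cv2.boundingRect(x),worldcircle("wrist",x,.014,m))
for z,p in((.091,(254,178)),(.091,(352,123)),(.091,(256,60))): print(ray("wrist",*p,z,m).round(3))
E
```

```text
px r,b,y [  2 203 102] [108 171 166] [ 24 173 222]
red (231, 154, 46, 47) ((253.58140563964844, 176.98756408691406), (45.44013595581055, 46.70484924316406), 42.48794937133789) [(array([507., 234.]), 25.3)]
blue (327, 98, 50, 50) ((351.7699279785156, 122.63438415527344), (47.10531997680664, 51.66050720214844), 43.48731231689453) [(array([608., 281.]), 24.9)]
yellow (226, 33, 60, 58) ((255.8614044189453, 62.017852783203125), (55.50758743286133, 58.42539596557617), 129.42588806152344) [(array([518., 341.]), 28.6)]
beaker (262, 97, 48, 49) (array([544.50115967, 287.12103271]), 25.07022476196289)
tray (179, 10, 200, 200) (array([540.9085083, 286.0960083]), 122.97976684570312)
[0.508 0.233 0.091]
[0.608 0.281 0.091]
[0.518 0.346 0.091]
```

Call:
{"fn": "drive_tool", "kwargs": {"increments": [[0,0,0,4,0,0,0.01],[0,0,0,8,0,0,0.01],[0,0,0,11,0,0,0.01],[0,0,0,13,0,0,0.01],[0,0,0,13,0,0,0.01]]}}

```text
t: 2.65
tcp_pos: [0.5039, 0.2312, 0.1163]
tool_rot: [0.74, 0.673, -0.004, -0.002]
force: [-0.6, -0.6, 0.3]
finger_gap: 1.0
```

```bash
python3 -c "
from h import *
st(); show([.5065,.2345,.030],85)"
```

```text
t 2.65 tcp [0.5039 0.2312 0.1163] yaw 84.53 zax [-0.0078 -0.0023 -1.    ] F [-0.6 -0.6  0.3] gap 1.0 q [ 0.23  0.6   1.71 -0.    0.85  0.32]
shift [0.38, 0.3, 8.63] turn [-0.008, 0.003, -0.008] dist 8.6
```

Call:
{"fn": "drive_tool", "kwargs": {"increments": [[0,0.2,0,2,0,0,0],[0,0.2,0,4.5,0,0,0],[0,0.2,0,7,0,0,0],[0,0.2,0,8.8,0,0,0],[0,0.2,0,8.8,0,0,0],[0,0.2,0,8.8,0,0,0],[0,0.2,0,8.8,0,0,0]]}}

```text
t: 3.35
tcp_pos: [0.5078, 0.2353, 0.0329]
tool_rot: [0.74, 0.673, 0.001, 0.001]
force: [-0.4, -0.4, 0.5]
finger_gap: 0.999
```

```bash
python3 -c "
from h import *
st(); show([.5065,.2345,.030],85)"
```

```text
t 3.35 tcp [0.5078 0.2353 0.0329] yaw 84.59 zax [ 2.8e-03  6.0e-04 -1.0e+00] F [-0.4 -0.4  0.5] gap 0.999 q [ 0.23  0.74  1.74 -0.    0.66  0.33]
shift [-0.09, -0.13, 0.29] turn [0.003, -0.001, -0.007] dist 0.3
```

Call:
{"fn": "drive_tool", "kwargs": {"increments": [[255,0,-0.1,0,0,0,0],[255,0,-0.1,0,0,0,0],[255,0,-0.1,0,0,0,0],[255,0,-0.1,0,0,0,0],[255,0,-0.1,0,0,0,0],[255,0,-0.1,0,0,0,0],[255,0,-0.1,0,0,0,0],[255,0,-0.1,0,0,0,0],[255,0,-0.1,0,0,0,0],[255,0,-0.1,0,0,0,0]], "force": 40}}

```text
t: 4.35
tcp_pos: [0.5062, 0.2356, 0.0327]
tool_rot: [0.739, 0.673, 0.001, 0.0]
force: [-0.7, -0.8, 6.0]
finger_gap: 0.642
```

```bash
python3 -c "
from h import *
st(); show([.5065,.2345,.23],85);show([.452,-.226,.23],85)"
```

```text
t 4.35 tcp [0.5062 0.2356 0.0327] yaw 84.62 zax [ 1.8e-03  3.0e-04 -1.0e+00] F [-0.7 -0.8  6. ] gap 0.642 q [ 0.24  0.74  1.74 -0.    0.66  0.33]
shift [-0.1, 0.07, -19.73] turn [0.002, -0.001, -0.007] dist 19.7
shift [-46.46, -1.04, -19.76] turn [0.002, -0.001, -0.007] dist 50.5
```

Call:
{"fn": "drive_tool", "kwargs": {"increments": [[255,0,0,-0.5,0,0,0],[255,0,0,-2,0,0,0],[255,0,0,-5,0,0,0],[255,0,0,-8.5,0,0,0],[255,0,0,-12,0,0,0],[255,0,0,-15,0,0,0],[255,-1,0,-17,0,0,0],[255,-3,0,-18,0,0,0],[255,-6,0,-18,0,0,0],[255,-10,0,-18,0,0,0],[255,-14,0,-18,0,0,0],[255,-18,-0.3,-18,0,0,0],[255,-22,-0.5,-18,0,0,0],[255,-26,-0.5,-18,0,0,0],[255,-30,-0.7,-18,0,0,0],[255,-34,-1,-18,0,0,0],[255,-38,-1,-18,0,0,0],[255,-42,-1,-17,0,0,0],[255,-45,-1,-16,0,0,0],[255,-46.5,-1,-15,0,0,0]]}}

```text
t: 6.35
tcp_pos: [0.4518, -0.2291, 0.181]
tool_rot: [0.74, 0.672, -0.0, 0.001]
force: [-1.1, -0.1, -2.3]
finger_gap: 0.642
```

```bash
python3 -c "
from h import *
st(); show([.452,-.226,.0297],85)"
```

```text
t 6.35 tcp [ 0.4518 -0.2291  0.181 ] yaw 84.47 zax [ 7.e-04 -1.e-03 -1.e+00] F [-1.1 -0.1 -2.3] gap 0.642 q [-0.69  0.44  1.78 -0.    0.92 -0.59]
shift [0.32, -0.02, 15.13] turn [0.001, 0.001, -0.009] dist 15.1
```

Call:
{"fn": "drive_tool", "kwargs": {"increments": [[255,0,0,1,0,0,0],[255,0,0,4,0,0,0],[255,0,0,7.5,0,0,0],[255,0,0,11,0,0,0],[255,0,0,13,0,0,0],[255,0,0,14,0,0,0],[255,0,0,14.3,0,0,0],[255,0,0,14.5,0,0,0],[255,0,0,14.7,0,0,0],[255,0,0,14.7,0,0,0]]}}

```text
t: 7.35
tcp_pos: [0.4525, -0.2268, 0.0351]
tool_rot: [0.739, 0.673, 0.0, 0.001]
force: [-0.1, 0.6, -2.8]
finger_gap: 0.639
```

```bash
python3 -c "
from h import *
st(); show([.452,-.226,.0297],85)"
```

```text
t 7.35 tcp [ 0.4525 -0.2268  0.0351] yaw 84.62 zax [ 0.0013 -0.0011 -1.    ] F [-0.1  0.6 -2.8] gap 0.639 q [-0.69  0.7   1.87  0.    0.57 -0.59]
shift [0.08, -0.06, 0.54] turn [0.001, 0.001, -0.007] dist 0.5
```

Now I'll lower it gently until the force shows contact.

Call:
{"fn": "drive_tool", "kwargs": {"increments": [[255,0,0,0.1,0,0,0],[255,0,0,0.2,0,0,0],[255,0,0,0.3,0,0,0],[255,0,0,0.4,0,0,0],[255,0,0,0.45,0,0,0],[255,0,0,0.45,0,0,0]]}}

```text
t: 7.95
tcp_pos: [0.452, -0.2266, 0.0298]
tool_rot: [0.74, 0.673, -0.0, -0.0]
force: [-0.4, -0.4, -3.1]
finger_gap: 0.64
```

```bash
python3 -c "
from h import *
st()"
```

```text
t 7.95 tcp [ 0.452  -0.2266  0.0298] yaw 84.61 zax [-1.e-04  1.e-04 -1.e+00] F [-0.4 -0.4 -3.1] gap 0.64 q [-0.69  0.71  1.88 -0.    0.55 -0.59]
```

Call:
{"fn": "drive_tool", "kwargs": {"increments": [[255,0,0,0.05,0,0,0],[255,0,0,0.1,0,0,0],[255,0,0,0.1,0,0,0]]}}

```text
t: 8.25
tcp_pos: [0.452, -0.2266, 0.0297]
tool_rot: [0.74, 0.673, -0.0, 0.0]
force: [-1.9, 0.9, 6.2]
finger_gap: 0.642
```

Call:
{"fn": "drive_tool", "kwargs": {"increments": [[255,0,0,0.05,0,0,0],[255,0,0,0.1,0,0,0],[255,0,0,0.1,0,0,0]]}}

```text
t: 8.55
tcp_pos: [0.452, -0.2267, 0.0296]
tool_rot: [0.74, 0.673, -0.0, 0.0]
force: [-2.4, 1.8, 14.0]
finger_gap: 0.637
```

Call:
{"fn": "drive_tool", "kwargs": {"increments": [[0,0,0,-0.2,0,0,0],[0,0,0,-0.2,0,0,0],[0,0,0,-0.2,0,0,0],[0,0,0,-0.2,0,0,0],[0,0,0,-0.2,0,0,0],[0,0,0,-0.2,0,0,0]]}}

```text
t: 9.15
tcp_pos: [0.452, -0.2265, 0.0296]
tool_rot: [0.74, 0.673, -0.0, -0.0]
force: [-0.2, 0.1, -0.4]
finger_gap: 0.996
```

Call:
{"fn": "drive_tool", "kwargs": {"increments": [[0,0,0,-2,0,0,0],[0,0,0,-6,0,0,0],[0,0,0,-11,0,0,0],[0,0,0,-16,0,0,0],[0,3,0,-20,0,0,0],[0,7,0,-21,0,0,0],[0,12,0,-21,0,0,0],[0,17,0,-21,0,0,0],[0,22,0,-21,0,0,0],[0,27,0.5,-21,0,0,0],[0,32,0.5,-21,0,0,0],[0,37,0.5,-21,0,0,0],[0,42,1,-21,0,0,0],[0,47,1,-21,0,0,0],[0,52,1,-21,0,0,0],[0,55,1,-21,0,0,0],[0,57,1,-21,0,0,0],[0,57.5,1.1,-21,0,0,0],[0,57.5,1.1,-21,0,0,0],[0,57.5,1.1,-21,0,0,0]]}}

```text
t: 11.15
tcp_pos: [0.5167, 0.3436, 0.2395]
tool_rot: [0.74, 0.673, -0.001, 0.0]
force: [0.4, 1.2, 0.1]
finger_gap: 0.998
```

```bash
python3 - <<'E'
from h import *
st()
m=manip.camera_model("wrist"); im=manip.snapshot("wrist"); cv2.imwrite("pics/w2.png",im[:,:,::-1]); np.savez("w2",**m)
im=manip.snapshot("top"); cv2.imwrite("pics/top2.png",im[:,:,::-1])
a=cv2.imread("pics/w2.png");cv2.imwrite("pics/v2.png",np.hstack([cv2.resize(a,(400,300)),cv2.resize(im[:,:,::-1],(400,300))]))
show([.517,.3455,.0327],85)
E
```

```text
t 11.15 tcp [0.5167 0.3436 0.2395] yaw 84.57 zax [-9.e-04 -1.e-03 -1.e+00] F [0.4 1.2 0.1] gap 0.998 q [ 0.41  0.51  1.43 -0.    1.2   0.5 ]
shift [0.22, -0.0, 20.71] turn [-0.001, 0.001, -0.008] dist 20.7
```

View pics/v2.png

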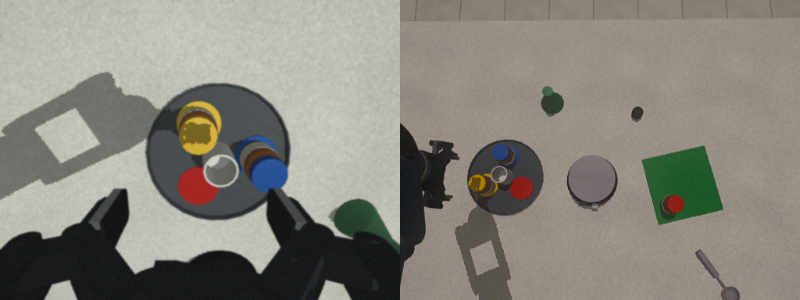

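Red stands upright on the mat (top view, half scale, (673,205)). The red spot is bare and the beaker hasn't moved. Next is yellow.

Call:
{"fn": "drive_tool", "kwargs": {"increments": [[0,0.1,0,4,0,0,0],[0,0.1,0,8,0,0,0],[0,0.1,0,11.5,0,0,0],[0,0.1,0,13.5,0,0,0],[0,0.1,0,16,0,0,0],[0,0.1,0,18.5,0,0,0],[0,0.1,0,20.2,0,0,0],[0,0.1,0,20.6,0,0,0],[0,0.1,0,20.6,0,0,0],[0,0.1,0,20.6,0,0,0]]}}

```text
t: 12.25
tcp_pos: [0.518, 0.3457, 0.0349]
tool_rot: [0.74, 0.673, 0.001, 0.0]
force: [0.5, 0.3, 0.2]
finger_gap: 1.002
```

Call:
{"fn": "drive_tool", "kwargs": {"increments": [[255,0,0,0,0,0,0],[255,0,0,0,0,0,0],[255,0,0,0,0,0,0],[255,0,0,0,0,0,0],[255,0,0,0,0,0,0],[255,0,0,0,0,0,0],[255,0,0,0,0,0,0],[255,0,0,0,0,0,0]]}}

```text
t: 13.05
tcp_pos: [0.5176, 0.3462, 0.0353]
tool_rot: [0.739, 0.673, 0.001, 0.0]
force: [-1.3, -0.1, 5.4]
finger_gap: 0.64
```

```bash
python3 -c "
from h import *
st(); show([.476,-.339,.0297],85)"
```

```text
t 13.05 tcp [0.5176 0.3462 0.0353] yaw 84.62 zax [ 1.8e-03  7.0e-04 -1.0e+00] F [-1.3 -0.1  5.4] gap 0.64 q [ 0.41  0.79  1.57 -0.    0.78  0.5 ]
shift [-68.61, 2.28, 0.5] turn [0.002, -0.001, -0.007] dist 68.6
```

Call:
{"fn": "drive_tool", "kwargs": {"increments": [[255,0,0,-0.5,0,0,0],[255,0,0,-2,0,0,0],[255,0,0,-5,0,0,0],[255,0,0,-8.5,0,0,0],[255,0,0,-12,0,0,0],[255,0,0,-15,0,0,0],[255,-2,0,-17,0,0,0],[255,-5,0,-18,0,0,0],[255,-9,0,-18,0,0,0],[255,-13.5,0.5,-18,0,0,0],[255,-18,0.5,-18,0,0,0],[255,-22.5,0.7,-18,0,0,0],[255,-27,0.9,-18,0,0,0],[255,-31.5,1,-18,0,0,0],[255,-36,1.2,-18,0,0,0],[255,-40.5,1.4,-18,0,0,0],[255,-45,1.5,-18,0,0,0],[255,-49.5,1.7,-18,0,0,0],[255,-54,1.8,-18,0,0,0],[255,-58,2,-18,0,0,0]]}}

```text
t: 15.05
tcp_pos: [0.4818, -0.2355, 0.2146]
tool_rot: [0.74, 0.673, 0.0, 0.0]
force: [0.5, 0.4, -2.6]
finger_gap: 0.638
```

Call:
{"fn": "drive_tool", "kwargs": {"increments": [[255,-4,0.2,0,0,0,0],[255,-7.5,0.3,0,0,0,0],[255,-9.5,0.3,0,0,0,0],[255,-10.6,0.3,0,0,0,0],[255,-10.6,0.3,1,0,0,0],[255,-10.6,0.3,4,0,0,0],[255,-10.6,0.3,7.5,0,0,0],[255,-10.6,0.3,11,0,0,0],[255,-10.6,0.3,14,0,0,0],[255,-10.6,0.3,16,0,0,0],[255,-10.6,0.3,17,0,0,0],[255,-10.6,0.3,17.5,0,0,0],[255,-10.6,0.3,17.8,0,0,0],[255,-10.6,0.3,17.8,0,0,0]]}}

```text
t: 16.45
tcp_pos: [0.476, -0.3393, 0.0364]
tool_rot: [0.739, 0.673, 0.0, 0.001]
force: [-0.4, 0.1, -2.7]
finger_gap: 0.64
```

```bash
python3 -c "
from h import *
st(); show([.476,-.339,.0323],85)"
```

```text
t 16.45 tcp [ 0.476  -0.3393  0.0364] yaw 84.64 zax [ 8.e-04 -7.e-04 -1.e+00] F [-0.4  0.1 -2.7] gap 0.64 q [-0.81  0.75  1.67  0.    0.72 -0.72]
shift [0.03, -0.0, 0.41] turn [0.001, 0.001, -0.006] dist 0.4
```

Call:
{"fn": "drive_tool", "kwargs": {"increments": [[255,0,0,0.1,0,0,0],[255,0,0,0.2,0,0,0],[255,0,0,0.3,0,0,0],[255,0,0,0.4,0,0,0],[255,0,0,0.4,0,0,0]]}}

```text
t: 16.95
tcp_pos: [0.4756, -0.3396, 0.0323]
tool_rot: [0.74, 0.673, -0.0, 0.0]
force: [-0.0, -0.9, 0.6]
finger_gap: 0.636
```

Call:
{"fn": "drive_tool", "kwargs": {"increments": [[255,0,0,0.05,0,0,0],[255,0,0,0.1,0,0,0],[255,0,0,0.1,0,0,0]]}}

```text
t: 17.25
tcp_pos: [0.4756, -0.3396, 0.0323]
tool_rot: [0.74, 0.673, -0.0, 0.0]
force: [-2.4, 0.0, 8.6]
finger_gap: 0.64
```

Call:
{"fn": "drive_tool", "kwargs": {"increments": [[0,0,0,-0.2,0,0,0],[0,0,0,-0.2,0,0,0],[0,0,0,-0.2,0,0,0],[0,0,0,-0.2,0,0,0],[0,0,0,-0.2,0,0,0],[0,0,0,-0.2,0,0,0]]}}

```text
t: 17.85
tcp_pos: [0.4755, -0.3392, 0.0326]
tool_rot: [0.74, 0.673, -0.0, -0.0]
force: [-0.2, 0.2, -0.1]
finger_gap: 1.0
```

Call:
{"fn": "drive_tool", "kwargs": {"increments": [[0,0,0,-2,0,0,0],[0,0,0,-6,0,0,0],[0,0,0,-11,0,0,0],[0,0,0,-16,0,0,0],[0,3,0,-20,0,0,0.1],[0,7,1,-21,0,0,0.2],[0,12,1.5,-21,0,0,0.35],[0,17,2,-21,0,0,0.5],[0,22,2.5,-21,0,0,0.6],[0,27,3,-21,0,0,0.75],[0,32,3.5,-21,0,0,0.9],[0,37,4,-21,0,0,1],[0,42,5,-21,0,0,1.1],[0,47,6,-21,0,0,1.2],[0,52,6.5,-21,0,0,1.35],[0,57,7,-21,0,0,1.45],[0,60,7.2,-21,0,0,1.48],[0,62,7.2,-21,0,0,1.48],[0,62.9,7.3,-21,0,0,1.48],[0,62.9,7.3,-21,0,0,1.48]]}}

```text
t: 19.85
tcp_pos: [0.6069, 0.2808, 0.2423]
tool_rot: [1.0, -0.001, -0.0, 0.0]
force: [0.4, 0.0, -0.9]
finger_gap: 1.0
```

```bash
python3 -c "
from h import *
st(); show([.607,.280,.035],0)"
```

```text
t 19.85 tcp [0.6069 0.2808 0.2423] yaw -0.07 zax [-6.e-04 -6.e-04 -1.e+00] F [ 0.4  0.  -0.9] gap 1.0 q [ 0.27  0.58  1.3  -0.    1.26  1.84]
shift [0.02, 0.06, 20.73] turn [0.001, 0.001, -0.001] dist 20.7
```

Call:
{"fn": "drive_tool", "kwargs": {"increments": [[0,0,0,4,0,0,0],[0,0,0,8,0,0,0],[0,0,0,11.5,0,0,0],[0,0,0,13.5,0,0,0],[0,0,0,16,0,0,0],[0,0,0,18.5,0,0,0],[0,0,0,20.2,0,0,0],[0,0,0,20.7,0,0,0],[0,0,0,20.7,0,0,0],[0,0,0,20.7,0,0,0]]}}

```text
t: 20.85
tcp_pos: [0.6083, 0.2799, 0.037]
tool_rot: [1.0, -0.002, 0.001, -0.0]
force: [-0.3, 0.3, -0.1]
finger_gap: 1.0
```

Call:
{"fn": "drive_tool", "kwargs": {"increments": [[255,0,0,0,0,0,0],[255,0,0,0,0,0,0],[255,0,0,0,0,0,0],[255,0,0,0,0,0,0],[255,0,0,0,0,0,0],[255,0,0,0,0,0,0],[255,0,0,0,0,0,0],[255,0,0,0,0,0,0]]}}

```text
t: 21.65
tcp_pos: [0.6082, 0.2805, 0.0374]
tool_rot: [1.0, -0.001, 0.001, -0.0]
force: [-0.7, 0.0, 6.9]
finger_gap: 0.643
```

```bash
python3 -c "
from h import *
st(); show([.557,-.262,.032],0)"
```

```text
t 21.65 tcp [0.6082 0.2805 0.0374] yaw -0.17 zax [ 2.5e-03  7.0e-04 -1.0e+00] F [-0.7  0.   6.9] gap 0.643 q [0.27 0.83 1.44 0.   0.87 1.84]
shift [-4.96, 54.26, 0.49] turn [-0.001, -0.002, -0.003] dist 54.5
```

Call:
{"fn": "drive_tool", "kwargs": {"increments": [[255,0,0,-0.5,0,0,0],[255,0,0,-2,0,0,0],[255,0,0,-5,0,0,0],[255,0,0,-8.5,0,0,0],[255,0,0,-12,0,0,0],[255,0,0,-15,0,0,0],[255,0,2,-17,0,0,0],[255,-0.5,5,-18,0,0,0],[255,-1,9,-18,0,0,0],[255,-1,13.5,-18,0,0,0],[255,-1.5,18,-18,0,0,0],[255,-2,22.5,-18,0,0,0],[255,-2.5,27,-18,0,0,0],[255,-3,31.5,-18,0,0,0],[255,-3.5,36,-18,0,0,0],[255,-4,40.5,-18,0,0,0],[255,-4.5,45,-18,0,0,0],[255,-4.8,49.5,-18,0,0,0],[255,-5,52.5,-18,0,0,0],[255,-5,54.2,-18,0,0,0]]}}

```text
t: 23.65
tcp_pos: [0.555, -0.2646, 0.2164]
tool_rot: [1.0, -0.003, 0.0, 0.0]
force: [0.1, 0.3, -2.7]
finger_gap: 0.642
```

Call:
{"fn": "drive_tool", "kwargs": {"increments": [[255,0,0,1,0,0,0],[255,0,0,4,0,0,0],[255,0,0,7.5,0,0,0],[255,0,0,11,0,0,0],[255,0,0,14,0,0,0],[255,0,0,16,0,0,0],[255,0,0,17,0,0,0],[255,0,0,17.5,0,0,0],[255,0,0,17.8,0,0,0],[255,0,0,18,0,0,0],[255,0,0,18.1,0,0,0],[255,0,0,18.1,0,0,0]]}}

```text
t: 24.85
tcp_pos: [0.5559, -0.262, 0.0355]
tool_rot: [1.0, -0.002, 0.001, 0.0]
force: [0.2, -0.5, -1.9]
finger_gap: 0.638
```

Call:
{"fn": "drive_tool", "kwargs": {"increments": [[255,0,0,0.1,0,0,0],[255,0,0,0.2,0,0,0],[255,0,0,0.2,0,0,0]]}}

```text
t: 25.15
tcp_pos: [0.5558, -0.2622, 0.0344]
tool_rot: [1.0, -0.002, 0.001, 0.0]
force: [-2.0, 1.0, 6.0]
finger_gap: 0.639
```

Call:
{"fn": "drive_tool", "kwargs": {"increments": [[0,0,0,-0.2,0,0,0],[0,0,0,-0.2,0,0,0],[0,0,0,-0.2,0,0,0],[0,0,0,-0.2,0,0,0],[0,0,0,-0.2,0,0,0],[0,0,0,-0.2,0,0,0]]}}

```text
t: 25.75
tcp_pos: [0.5555, -0.2617, 0.0347]
tool_rot: [1.0, -0.002, -0.0, -0.0]
force: [-0.2, -0.3, -0.4]
finger_gap: 0.999
```

Call:
{"fn": "drive_tool", "kwargs": {"increments": [[0,0,0,-2,0,0,0],[0,0,0,-6,0,0,0],[0,0,0,-11,0,0,0],[0,0,0,-16,0,0,0],[0,0,-3,-20,0,0,0],[0,0,-7,-21,0,0,0],[0,0,-12,-21.5,0,0,0],[0,-0.5,-17,-21.5,0,0,0],[0,-0.5,-22,-21.5,0,0,0],[0,-0.5,-27,-21.5,0,0,0],[0,-1,-32,-21.5,0,0,0],[0,-1,-37,-21.5,0,0,0],[0,-1,-42,-21.5,0,0,0],[0,-1.3,-47,-21.5,0,0,0],[0,-1.3,-51,-21.5,0,0,0],[0,-1.3,-54,-21.5,0,0,0],[0,-1.3,-54.9,-21.5,0,0,0],[0,-1.3,-54.9,-21.5,0,0,0],[0,-1.3,-54.9,-21.5,0,0,0],[0,-1.3,-54.9,-21.5,0,0,0]]}}

```text
t: 27.75
tcp_pos: [0.5444, 0.2857, 0.2497]
tool_rot: [1.0, -0.003, -0.0, 0.0]
force: [-0.2, -0.6, -0.3]
finger_gap: 0.998
```

```bash
python3 - <<'E'
from h import *
st()
m=manip.camera_model("wrist"); im=manip.snapshot("wrist"); cv2.imwrite("pics/w3.png",im[:,:,::-1]); np.savez("w3",**m)
im=manip.snapshot("top"); cv2.imwrite("pics/top3.png",im[:,:,::-1])
a=cv2.imread("pics/w3.png");cv2.imwrite("pics/v3.png",np.hstack([cv2.resize(a,(400,300)),cv2.resize(im[:,:,::-1],(400,300))]))
E
```

```text
t 27.75 tcp [0.5444 0.2857 0.2497] yaw -0.29 zax [-5.e-04 -7.e-04 -1.e+00] F [-0.2 -0.6 -0.3] gap 0.998 q [ 0.3   0.49  1.44 -0.    1.21  1.88]
```

View pics/v3.png

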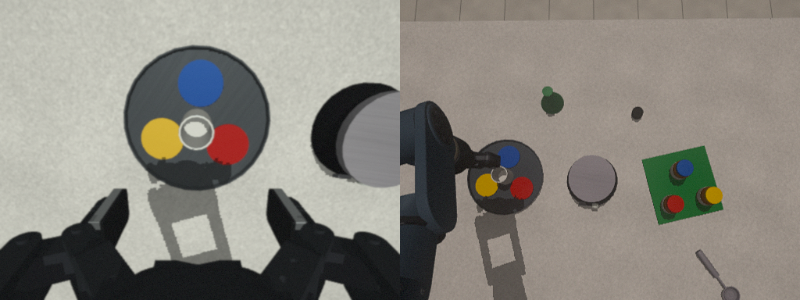

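All three jars stand upright on the mat, the three spots are bare, and the beaker is still in the middle of the tray. Next I'll measure the spots, tray and beaker.

```bash
cat > spots.py <<'E'
from h import *
def spots(n,im,m,seeds,z=.007):
    h=cv2.cvtColor(im,cv2.COLOR_RGB2HSV); H,S,V=[h[:,:,i].astype(int) for i in range(3)]
    for k,(u,v) in seeds.items():
        c=h[v,u].astype(int); mk=(abs((H-c[0]+90)%180-90)<7)&(S>110)&(V>25)
        mk=cv2.morphologyEx((mk*255).astype(np.uint8),cv2.MORPH_OPEN,np.ones((3,3)))>0
        for x in blobs(mk):
            if cv2.pointPolygonTest(x,(u,v),False)>0:
                P=np.array([ray(n,a,b,z,m)[:2]*1000 for a,b in x.reshape(-1,2)]); 
                e=cv2.fitEllipse(cv2.convexHull(P.astype(np.float32))); print(n,k,cv2.boundingRect(x),"world",np.round(e[0],1),"axes",np.round(e[1],1))
E
python3 - <<'E'
from spots import *
m=dict(np.load("w3.npz")); im=cv2.imread("pics/w3.png")[:,:,::-1].copy()
spots("wrist",im,m,dict(red=(300,190),blue=(257,108),yellow=(195,170)))
h=cv2.cvtColor(im,cv2.COLOR_RGB2HSV); V=h[:,:,2].astype(int); S=h[:,:,1].astype(int)
print("bk px",h[169,230],h[140,252],h[169,252])
mk=(V>120)&(S<60); mk[:140]=0; mk[198:]=0; mk[:,:222]=0; mk[:,278:]=0
for x in blobs(mk,2): 
    P=np.array([ray("wrist",a,b,.074,m)[:2]*1000 for a,b in x.reshape(-1,2)]); print("beaker",cv2.boundingRect(x),cv2.fitEllipse(cv2.convexHull(P.astype(np.float32))))
mt=manip.camera_model("top"); im=cv2.imread("pics/top3.png")[:,:,::-1].copy()
spots("top",im,mt,dict(red=(155,240),yellow=(110,238)))
h=cv2.cvtColor(im,cv2.COLOR_RGB2HSV)
E
```

```text
wrist red (265, 159, 54, 52) world [507.3 234.3] axes [72.1 72.7]
wrist blue (228, 76, 58, 61) world [608.6 280.3] axes [72.2 72.2]
wrist yellow (181, 151, 53, 53) world [518.5 345.3] axes [72.3 73. ]
bk px [ 35  16 193] [ 36  11 120] [ 38  14 212]
beaker (229, 140, 45, 53) ((546.8951416015625, 287.0043029785156), (47.93966293334961, 57.66327667236328), 86.2499008178711)
top red (141, 226, 30, 30) world [506.4 235.7] axes [71.8 72.6]
top yellow (96, 222, 30, 30) world [517.4 346.4] axes [71.5 73.5]
```

Both cameras agree with the recorded grasp poses to about 1 mm, so each jar goes back to its grasp pose. Now the beaker.

Call:
{"fn": "drive_tool", "kwargs": {"increments": [[0,0,-0.1,4,0,0,0],[0,0,-0.1,8,0,0,0],[0,0,-0.1,12,0,0,0],[0,0,-0.1,15,0,0,0],[0,0,-0.1,17.5,0,0,0],[0,0,-0.1,20,0,0,0],[0,0,-0.1,22,0,0,0],[0,0,-0.1,22.8,0,0,0],[0,0,-0.1,22.8,0,0,0],[0,0,-0.1,22.8,0,0,0]], "force": 30}}

```text
t: 28.85
tcp_pos: [0.5451, 0.2881, 0.0226]
tool_rot: [1.0, -0.002, 0.001, -0.0]
force: [-0.3, 0.0, 0.4]
finger_gap: 0.999
```

Call:
{"fn": "drive_tool", "kwargs": {"increments": [[255,0,0,0,0,0,0],[255,0,0,0,0,0,0],[255,0,0,0,0,0,0],[255,0,0,0,0,0,0],[255,0,0,0,0,0,0],[255,0,0,0,0,0,0],[255,0,0,0,0,0,0],[255,0,0,0,0,0,0],[255,0,0,0,0,0,0]]}}

```text
t: 29.75
tcp_pos: [0.545, 0.2886, 0.0231]
tool_rot: [1.0, -0.002, 0.001, -0.0]
force: [-0.8, -0.7, 6.3]
finger_gap: 0.583
```

```bash
python3 - <<'E'
from h import *
st()
# plate top ellipse: from w1 / top0
im=cv2.imread("pics/top0.png"); h=cv2.cvtColor(im,cv2.COLOR_BGR2HSV); print(h[228,246],h[228,200],h[228,275],h[257,246])
g=cv2.cvtColor(im,cv2.COLOR_BGR2LAB)[:,:,2].astype(int); L=cv2.cvtColor(im,cv2.COLOR_BGR2LAB)[:,:,0].astype(int); print(g[228,246],g[228,200],L[228,246])
mk=(cv2.GaussianBlur(g.astype(np.float32),(3,3),0)<129)&(L>75); mk[:,:205]=0; mk[:,285:]=0; mk[:190]=0; mk[268:]=0
for x in blobs(cv2.morphologyEx((mk*255).astype(np.uint8),cv2.MORPH_OPEN,np.ones((5,5)))>0,2):
    P=np.array([ray("top",a,b,.075)[:2]*1000 for a,b in x.reshape(-1,2)]); print("plate",cv2.boundingRect(x),cv2.fitEllipse(cv2.convexHull(P.astype(np.float32))))
E
```

```text
t 29.75 tcp [0.545  0.2886 0.0231] yaw -0.18 zax [ 2.e-03  6.e-04 -1.e+00] F [-0.8 -0.7  6.3] gap 0.583 q [ 0.31  0.8   1.59 -0.    0.75  1.88]
[  0  16 114] [ 13  33 149] [ 9 20 88] [171  27 123]
129 134 117
plate (228, 207, 32, 42) ((528.3721313476562, 23.296722412109375), (85.22014617919922, 101.3159408569336), 76.65663146972656)
plate (227, 209, 18, 12) ((559.1248168945312, 36.36751174926758), (25.051128387451172, 46.36136245727539), 163.17681884765625)
```

Call:
{"fn": "drive_tool", "kwargs": {"increments": [[255,0,0,-0.5,0,0,0],[255,0,0,-2,0,0,0],[255,0,0,-5,0,0,0],[255,0,0,-9,0,0,0],[255,0,0,-13,0,0,0],[255,0,0,-17,0,0,0],[255,-0.5,2,-20,0,0,0],[255,-1,5,-22,0,0,0],[255,-2,9,-22,0,0,0],[255,-3,13,-22,0,0,0],[255,-4,17,-22,0,0,0],[255,-5,21,-22,0,0,0],[255,-6,24.5,-22,0,0,0],[255,-6.5,26.5,-22,0,0,0],[255,-6.5,27.6,-22,0,0,0],[255,-6.5,27.6,-22,0,0,0],[255,-6.5,27.6,-22,0,0,0],[255,-6.5,27.6,-22,0,0,0]]}}

```text
t: 31.55
tcp_pos: [0.4786, 0.0135, 0.2419]
tool_rot: [1.0, -0.001, 0.0, -0.0]
force: [0.0, 0.6, -0.6]
finger_gap: 0.582
```

```bash
python3 - <<'E'
from h import *
st()
m=manip.camera_model("wrist"); im=manip.snapshot("wrist"); cv2.imwrite("pics/w4.png",im[:,:,::-1]); np.savez("w4",**m)
E
```

```text
t 31.55 tcp [0.4786 0.0135 0.2419] yaw -0.11 zax [ 1.e-04  4.e-04 -1.e+00] F [ 0.   0.6 -0.6] gap 0.582 q [-0.21  0.32  1.78  0.    1.05  1.37]
```

View pics/w4.png

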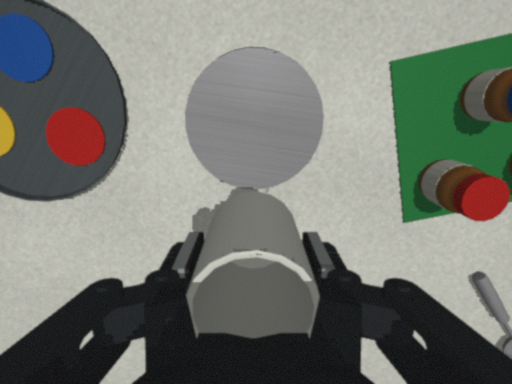

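The beaker is held upright. The plate's top face is fully visible, spanning about x 185–323 and y 47–189. I'll fit it.

```bash
python3 - <<'E'
from h import *
m=dict(np.load("w4.npz")); im=cv2.imread("pics/w4.png"); V=cv2.medianBlur(cv2.cvtColor(im,cv2.COLOR_BGR2GRAY),5).astype(int)
print(V[118,150],V[118,250],V[180,250],V[195,250])
mk=(V<(V[118,150]+V[118,250])//2); mk[186:]=0; mk[:,:165]=0; mk[:,345:]=0
x=blobs(mk,1)[0].reshape(-1,2); x=x[x[:,1]<184]
P=np.array([ray("wrist",a,b,.075,m)[:2]*1000 for a,b in x])
A=np.c_[2*P,np.ones(len(P))]; s=np.linalg.lstsq(A,(P**2).sum(1),rcond=None)[0]; print("plate c",s[:2],"r",np.sqrt(s[2]+s[0]**2+s[1]**2), "rms",np.std(np.linalg.norm(P-s[:2],axis=1)))
print(ray("top",245.4,228.4,.075)); show([s[0]/1000,s[1]/1000,.0231+.071],0)
E
```

```text
184 133 132 116
plate c [529.79168012  11.98443859] r 69.38895500383484 rms 0.43681125081602734
[0.52662952 0.01271434 0.075     ]
shift [5.13, 0.15, 14.77] turn [-0.0, 0.0, -0.002] dist 15.6
```

Call:
{"fn": "drive_tool", "kwargs": {"increments": [[255,1,0,0,0,0,0],[255,3,0.1,0.5,0,0,0],[255,4.5,0.1,2,0,0,0],[255,5.1,0.1,5,0,0,0],[255,5.1,0.1,8.5,0,0,0],[255,5.1,0.1,11,0,0,0],[255,5.1,0.1,13,0,0,0],[255,5.1,0.1,13.8,0,0,0],[255,5.1,0.1,14.2,0,0,0],[255,5.1,0.1,14.4,0,0,0],[255,5.1,0.1,14.4,0,0,0]]}}

```text
t: 32.7
tcp_pos: [0.5302, 0.0114, 0.0985]
tool_rot: [1.0, -0.002, 0.001, 0.0]
force: [1.0, -0.4, -1.1]
finger_gap: 0.584
```

Call:
{"fn": "drive_tool", "kwargs": {"increments": [[255,0,0,0.1,0,0,0],[255,0,0,0.2,0,0,0],[255,0,0,0.3,0,0,0],[255,0,0,0.3,0,0,0]]}}

```text
t: 33.1
tcp_pos: [0.5294, 0.0113, 0.095]
tool_rot: [1.0, -0.002, 0.0, 0.0]
force: [0.4, -0.2, -0.9]
finger_gap: 0.584
```

Call:
{"fn": "drive_tool", "kwargs": {"increments": [[255,0,0,0.05,0,0,0],[255,0,0,0.1,0,0,0],[255,0,0,0.1,0,0,0]]}}

```text
t: 33.4
tcp_pos: [0.5294, 0.0113, 0.0941]
tool_rot: [1.0, -0.002, 0.0, 0.0]
force: [-1.0, -0.2, 1.8]
finger_gap: 0.587
```

Call:
{"fn": "drive_tool", "kwargs": {"increments": [[255,0,0,0.05,0,0,0],[255,0,0,0.1,0,0,0],[255,0,0,0.1,0,0,0]]}}

```text
t: 33.7
tcp_pos: [0.5294, 0.0113, 0.0941]
tool_rot: [1.0, -0.002, 0.0, 0.0]
force: [-3.4, 0.8, 9.9]
finger_gap: 0.586
```

Call:
{"fn": "drive_tool", "kwargs": {"increments": [[0,0,0,-0.2,0,0,0],[0,0,0,-0.2,0,0,0],[0,0,0,-0.2,0,0,0],[0,0,0,-0.2,0,0,0],[0,0,0,-0.2,0,0,0],[0,0,0,-0.2,0,0,0]]}}

```text
t: 34.3
tcp_pos: [0.5293, 0.0114, 0.0946]
tool_rot: [1.0, -0.002, -0.0, -0.0]
force: [-0.2, 0.1, 0.1]
finger_gap: 0.997
```

Call:
{"fn": "drive_tool", "kwargs": {"increments": [[0,0,0,-2,0,0,0],[0,0,0,-5,0,0,0],[0,0,0,-9,0,0,0],[0,0,0,-13,0,0,0],[0,0,2,-15,0,0,0],[0,0.5,6,-15,0,0,0],[0,1,11,-14,0,0,0],[0,1.5,16,-12,0,0,0],[0,2,21,-10,0,0,0],[0,2.6,25,-8,0,0,0],[0,2.6,27.3,-7,0,0,0],[0,2.6,27.3,-6,0,0,0],[0,2.6,27.3,-5,0,0,0],[0,2.6,27.3,-5,0,0,0]]}}

```text
t: 35.7
tcp_pos: [0.5532, -0.2598, 0.1432]
tool_rot: [1.0, -0.001, -0.002, -0.001]
force: [0.0, -0.1, 0.2]
finger_gap: 1.0
```

```bash
python3 - <<'E'
from h import *
st(); show([.5558,-.2622,.0344],-.17)
im=manip.snapshot("scene"); cv2.imwrite("pics/s5.png",im[:,:,::-1])
E
```

```text
t 35.7 tcp [ 0.5532 -0.2598  0.1432] yaw -0.14 zax [-0.0035  0.0029 -1.    ] F [ 0.  -0.1  0.2] gap 1.0 q [-0.62  0.62  1.54  0.    0.98  0.95]
shift [0.3, 0.27, 10.87] turn [-0.003, 0.004, 0.0] dist 10.9
```

View pics/s5.png

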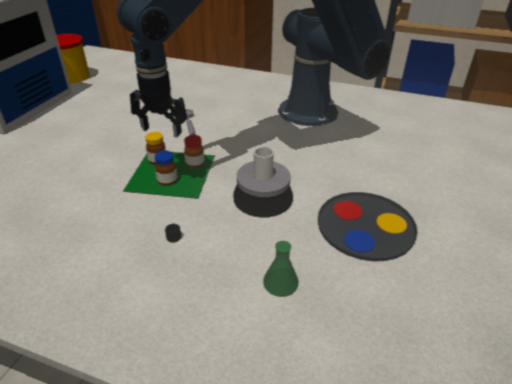

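The beaker stands upright in the middle of the hotplate at (264,163), with the jars on the mat and the flask untouched. I'll go down to the blue jar.

Call:
{"fn": "drive_tool", "kwargs": {"increments": [[0,0,0,1.5,0,0,0],[0,0,0,4,0,0,0],[0,0,0,7,0,0,0],[0,0,0,9.5,0,0,0],[0,0,0,10.6,0,0,0],[0,0,0,10.6,0,0,0],[0,0,0,10.6,0,0,0],[0,0,0,10.6,0,0,0]], "force": 40}}

```text
t: 36.55
tcp_pos: [0.5557, -0.2622, 0.0405]
tool_rot: [1.0, -0.001, 0.001, 0.001]
force: [-0.9, -0.3, 0.3]
finger_gap: 1.004
```

```bash
python3 -c "
from h import *
st(); show([.5558,-.2622,.0344],-.17)"
```

```text
t 36.55 tcp [ 0.5557 -0.2622  0.0405] yaw -0.15 zax [ 0.0026 -0.0019 -1.    ] F [-0.9 -0.3  0.3] gap 1.004 q [-0.62  0.77  1.59  0.    0.78  0.95]
shift [0.01, -0.0, 0.61] turn [0.002, -0.003, 0.0] dist 0.6
```

Position matches, so I'll go 5 mm lower and grip.

Call:
{"fn": "drive_tool", "kwargs": {"increments": [[0,0,0,0.3,0,0,0],[0,0,0,0.5,0,0,0],[0,0,0,0.5,0,0,0],[255,0,0,0.5,0,0,0],[255,0,0,0.5,0,0,0],[255,0,0,0.5,0,0,0],[255,0,0,0.5,0,0,0],[255,0,0,0.5,0,0,0],[255,0,0,0.5,0,0,0],[255,0,0,0.5,0,0,0],[255,0,0,0.5,0,0,0]]}}

```text
t: 37.65
tcp_pos: [0.5546, -0.2619, 0.0342]
tool_rot: [1.0, -0.002, 0.0, 0.0]
force: [-1.0, 0.2, 5.7]
finger_gap: 0.639
```

```bash
python3 -c "
from h import *
st(); s=manip.sense()['tcp_pos']; print(s[2]-.0344); show([.6082,.2805,.0374+s[2]-.0344],-.17)"
```

```text
t 37.65 tcp [ 0.5546 -0.2619  0.0342] yaw -0.18 zax [ 4.e-04 -4.e-04 -1.e+00] F [-1.   0.2  5.7] gap 0.639 q [-0.62  0.78  1.59 -0.    0.77  0.95]
-0.00015566932184484655
shift [5.18, -54.26, -0.32] turn [0.0, -0.0, -0.0] dist 54.5
```

Call:
{"fn": "drive_tool", "kwargs": {"increments": [[255,0,0,-0.5,0,0,0],[255,0,0,-2,0,0,0],[255,0,0,-5,0,0,0],[255,0,0,-9,0,0,0],[255,0,0,-13,0,0,0],[255,0,0,-17,0,0,0],[255,0.5,-2,-19,0,0,0],[255,1,-5,-20,0,0,0],[255,1.5,-9,-20,0,0,0],[255,2,-13.5,-20,0,0,0],[255,2.5,-18,-20,0,0,0],[255,3,-22.5,-20,0,0,0],[255,3.5,-27,-20,0,0,0],[255,4,-31.5,-20,0,0,0],[255,4.5,-36,-20,0,0,0],[255,5,-40.5,-20,0,0,0],[255,5.2,-45,-20,0,0,0],[255,5.2,-49.5,-20,0,0,0],[255,5.2,-52.5,-20,0,0,0],[255,5.2,-54.3,-20,0,0,0]]}}

```text
t: 39.65
tcp_pos: [0.6073, 0.2839, 0.234]
tool_rot: [1.0, -0.0, -0.0, -0.0]
force: [0.2, -0.3, -2.6]
finger_gap: 0.634
```

Call:
{"fn": "drive_tool", "kwargs": {"increments": [[255,0,0,1,0,0,0],[255,0,0,4,0,0,0],[255,0,0,8,0,0,0],[255,0,0,12,0,0,0],[255,0,0,15.5,0,0,0],[255,0,0,17.5,0,0,0],[255,0,0,18.6,0,0,0],[255,0,0,18.9,0,0,0],[255,0,0,18.9,0,0,0],[255,0,0,18.9,0,0,0],[255,0,0,18.9,0,0,0]]}}

```text
t: 40.75
tcp_pos: [0.6093, 0.2813, 0.0464]
tool_rot: [1.0, -0.002, 0.001, -0.0]
force: [0.5, -0.7, -1.9]
finger_gap: 0.641
```

```bash
python3 -c "
from h import *
st(); show([.607,.2805,.0372],-.17)"
```

```text
t 40.75 tcp [0.6093 0.2813 0.0464] yaw -0.18 zax [ 2.8e-03  7.0e-04 -1.0e+00] F [ 0.5 -0.7 -1.9] gap 0.641 q [ 0.27  0.81  1.43 -0.    0.89  1.84]
shift [-0.24, 0.08, 0.92] turn [-0.001, -0.003, -0.0] dist 1.0
```

Call:
{"fn": "drive_tool", "kwargs": {"increments": [[255,-0.1,0,0.2,0,0,0],[255,-0.1,0,0.4,0,0,0],[255,-0.1,0,0.5,0,0,0],[255,-0.1,0,0.5,0,0,0],[255,-0.1,0,0.5,0,0,0],[255,-0.1,0,0.5,0,0,0]]}}

```text
t: 41.35
tcp_pos: [0.6073, 0.2811, 0.0398]
tool_rot: [1.0, -0.002, 0.0, -0.0]
force: [0.0, 0.4, -2.2]
finger_gap: 0.635
```

```bash
python3 -c "
from h import *
st(); show([.607,.2805,.0372],-.17)"
```

```text
t 41.35 tcp [0.6073 0.2811 0.0398] yaw -0.18 zax [ 1.e-04  0.e+00 -1.e+00] F [ 0.   0.4 -2.2] gap 0.635 q [ 0.27  0.82  1.44 -0.    0.88  1.84]
shift [-0.03, 0.06, 0.26] turn [-0.0, -0.0, -0.0] dist 0.3
```

Call:
{"fn": "drive_tool", "kwargs": {"increments": [[255,0,0,0.1,0,0,0],[255,0,0,0.2,0,0,0],[255,0,0,0.3,0,0,0],[255,0,0,0.35,0,0,0],[255,0,0,0.35,0,0,0]]}}

```text
t: 41.85
tcp_pos: [0.6073, 0.2811, 0.0373]
tool_rot: [1.0, -0.002, 0.0, 0.0]
force: [-2.1, 0.1, 4.6]
finger_gap: 0.639
```

Call:
{"fn": "drive_tool", "kwargs": {"increments": [[0,0,0,-0.2,0,0,0],[0,0,0,-0.2,0,0,0],[0,0,0,-0.2,0,0,0],[0,0,0,-0.2,0,0,0],[0,0,0,-0.2,0,0,0],[0,0,0,-0.2,0,0,0]]}}

```text
t: 42.45
tcp_pos: [0.6072, 0.2811, 0.0381]
tool_rot: [1.0, -0.002, -0.0, 0.0]
force: [0.4, -0.5, 0.0]
finger_gap: 1.003
```

Call:
{"fn": "drive_tool", "kwargs": {"increments": [[0,0,0,-2,0,0,0],[0,0,0,-6,0,0,0],[0,0,0,-11,0,0,0],[0,0,0,-16,0,0,0],[0,-0.5,3,-20,0,0,-0.1],[0,-1,7,-21,0,0,-0.2],[0,-2,12,-21,0,0,-0.35],[0,-3,17,-21,0,0,-0.5],[0,-4,22,-21,0,0,-0.6],[0,-5,27,-21,0,0,-0.75],[0,-6.5,32,-21,0,0,-0.9],[0,-8,37,-21,0,0,-1],[0,-9,42,-21,0,0,-1.1],[0,-10,47,-21,0,0,-1.2],[0,-11,51,-20,0,0,-1.35],[0,-12,55,-19,0,0,-1.45],[0,-13,58.5,-17,0,0,-1.48],[0,-13.2,61,-15,0,0,-1.48],[0,-13.2,62.1,-13,0,0,-1.48],[0,-13.2,62.1,-11,0,0,-1.48]]}}

```text
t: 44.45
tcp_pos: [0.4731, -0.3423, 0.1476]
tool_rot: [0.741, 0.672, -0.0, 0.001]
force: [-0.5, 0.0, -0.5]
finger_gap: 0.999
```

```bash
python3 -c "
from h import *
st(); show([.4756,-.3396,.0323],84.6)"
```

```text
t 44.45 tcp [ 0.4731 -0.3423  0.1476] yaw 84.44 zax [ 0.0012 -0.0016 -1.    ] F [-0.5  0.  -0.5] gap 0.999 q [-0.82  0.58  1.62 -0.    0.94 -0.72]
shift [0.31, 0.21, 11.53] turn [0.001, 0.001, -0.003] dist 11.5
```

Call:
{"fn": "drive_tool", "kwargs": {"increments": [[0,0,0,1.5,0,0,0],[0,0,0,4,0,0,0],[0,0,0,7,0,0,0],[0,0,0,9.5,0,0,0],[0,0,0,10.7,0,0,0],[0,0,0,10.7,0,0,0],[0,0,0,10.7,0,0,0],[0,0,0,10.7,0,0,0],[0,0,0,10.7,0,0,0]]}}

```text
t: 45.35
tcp_pos: [0.474, -0.3401, 0.0427]
tool_rot: [0.74, 0.673, 0.0, 0.001]
force: [0.3, 0.4, 0.5]
finger_gap: 0.998
```

```bash
python3 -c "
from h import *
st(); show([.4756,-.3396,.0323],84.6)"
```

```text
t 45.35 tcp [ 0.474  -0.3401  0.0427] yaw 84.62 zax [ 0.0018 -0.0019 -1.    ] F [0.3 0.4 0.5] gap 0.998 q [-0.81  0.74  1.67  0.    0.72 -0.72]
shift [0.07, 0.16, 1.04] turn [0.002, 0.002, 0.0] dist 1.1
```

Call:
{"fn": "drive_tool", "kwargs": {"increments": [[0,0.1,0.1,0.4,0,0,0],[0,0.1,0.15,0.8,0,0,0],[0,0.1,0.15,1,0,0,0],[0,0.1,0.15,1,0,0,0],[255,0.1,0.15,1,0,0,0],[255,0.1,0.15,1,0,0,0],[255,0.1,0.15,1,0,0,0],[255,0.1,0.15,1,0,0,0],[255,0.1,0.15,1,0,0,0],[255,0.1,0.15,1,0,0,0],[255,0.1,0.15,1,0,0,0],[255,0.1,0.15,1,0,0,0]]}}

```text
t: 46.55
tcp_pos: [0.475, -0.3388, 0.0317]
tool_rot: [0.74, 0.673, -0.0, 0.0]
force: [-1.1, 0.3, 5.8]
finger_gap: 0.638
```

```bash
python3 -c "
from h import *
st(); s=manip.sense()['tcp_pos']; o=s-np.array([.4756,-.3396,.0323]);print(o); show(np.array([.5176,.3462,.0353])+[0,o[1],o[2]],84.6)"
```

```text
t 46.55 tcp [ 0.475  -0.3388  0.0317] yaw 84.61 zax [ 4.e-04 -4.e-04 -1.e+00] F [-1.1  0.3  5.8] gap 0.638 q [-0.81  0.76  1.67 -0.    0.71 -0.72]
[-0.00059557  0.00082822 -0.00056806]
shift [68.68, -2.2, -0.33] turn [0.0, 0.0, 0.0] dist 68.7
```

Call:
{"fn": "drive_tool", "kwargs": {"increments": [[255,0,0,-0.5,0,0,0],[255,0,0,-2,0,0,0],[255,0,0,-5,0,0,0],[255,0,0,-9,0,0,0],[255,0,0,-13,0,0,0],[255,0,0,-17,0,0,0],[255,2,0,-19,0,0,0],[255,5,0,-20,0,0,0],[255,9,0,-20,0,0,0],[255,13.5,-0.5,-20,0,0,0],[255,18,-0.5,-20,0,0,0],[255,22.5,-0.7,-20,0,0,0],[255,27,-0.9,-20,0,0,0],[255,31.5,-1,-20,0,0,0],[255,36,-1.2,-20,0,0,0],[255,40.5,-1.4,-20,0,0,0],[255,45,-1.5,-20,0,0,0],[255,49.5,-1.7,-20,0,0,0],[255,54,-1.8,-20,0,0,0],[255,58,-2,-20,0,0,0]]}}

```text
t: 48.55
tcp_pos: [0.5088, 0.2428, 0.2319]
tool_rot: [0.739, 0.673, 0.0, -0.0]
force: [1.1, -0.8, -2.1]
finger_gap: 0.639
```

Call:
{"fn": "drive_tool", "kwargs": {"increments": [[255,4,-0.1,0,0,0,0],[255,7.5,-0.2,0,0,0,0],[255,9.5,-0.2,0,0,0,0],[255,10.7,-0.2,0,0,0,0],[255,10.7,-0.2,1,0,0,0],[255,10.7,-0.2,4,0,0,0],[255,10.7,-0.2,8,0,0,0],[255,10.7,-0.2,12,0,0,0],[255,10.7,-0.2,15.5,0,0,0],[255,10.7,-0.2,17.5,0,0,0],[255,10.7,-0.2,18.6,0,0,0],[255,10.7,-0.2,18.9,0,0,0],[255,10.7,-0.2,18.9,0,0,0],[255,10.7,-0.2,18.9,0,0,0],[255,10.7,-0.2,18.9,0,0,0],[255,10.7,-0.2,18.9,0,0,0]]}}

```text
t: 50.15
tcp_pos: [0.518, 0.3477, 0.0434]
tool_rot: [0.74, 0.673, 0.001, 0.0]
force: [-0.8, -0.3, -1.3]
finger_gap: 0.64
```

```bash
python3 -c "
from h import *
st(); show([.518,.347,.0347],84.6)"
```

```text
t 50.15 tcp [0.518  0.3477 0.0434] yaw 84.62 zax [ 1.8e-03  8.0e-04 -1.0e+00] F [-0.8 -0.3 -1.3] gap 0.64 q [0.41 0.77 1.57 0.   0.8  0.51]
shift [-0.07, 0.0, 0.87] turn [0.002, -0.001, 0.0] dist 0.9
```

Call:
{"fn": "drive_tool", "kwargs": {"increments": [[255,0,0,0.2,0,0,0],[255,0,0,0.4,0,0,0],[255,0,0,0.5,0,0,0],[255,0,0,0.5,0,0,0],[255,0,0,0.5,0,0,0],[255,0,0,0.5,0,0,0]]}}

```text
t: 50.75
tcp_pos: [0.5175, 0.3474, 0.0373]
tool_rot: [0.74, 0.673, -0.0, 0.0]
force: [0.3, 0.3, -2.5]
finger_gap: 0.641
```

```bash
python3 -c "
from h import *
st(); show([.518,.347,.0347],84.6)"
```

```text
t 50.75 tcp [0.5175 0.3474 0.0373] yaw 84.62 zax [-0. -0. -1.] F [ 0.3  0.3 -2.5] gap 0.641 q [ 0.41  0.78  1.57 -0.    0.79  0.51]
shift [-0.03, 0.06, 0.26] turn [-0.0, 0.0, 0.0] dist 0.3
```

Call:
{"fn": "drive_tool", "kwargs": {"increments": [[255,0,0.05,0.1,0,0,0],[255,0,0.05,0.2,0,0,0],[255,0,0.05,0.3,0,0,0],[255,0,0.05,0.35,0,0,0],[255,0,0.05,0.35,0,0,0]]}}

```text
t: 51.25
tcp_pos: [0.518, 0.3474, 0.0347]
tool_rot: [0.74, 0.673, 0.0, 0.0]
force: [-1.3, -1.0, 3.7]
finger_gap: 0.639
```

Call:
{"fn": "drive_tool", "kwargs": {"increments": [[0,0,0,-0.2,0,0,0],[0,0,0,-0.2,0,0,0],[0,0,0,-0.2,0,0,0],[0,0,0,-0.2,0,0,0],[0,0,0,-0.2,0,0,0],[0,0,0,-0.2,0,0,0]]}}

```text
t: 51.85
tcp_pos: [0.5179, 0.3473, 0.0357]
tool_rot: [0.74, 0.673, -0.0, -0.0]
force: [-0.7, 0.4, -0.4]
finger_gap: 0.999
```

Call:
{"fn": "drive_tool", "kwargs": {"increments": [[0,0,0,-2,0,0,0],[0,0,0,-6,0,0,0],[0,0,0,-11,0,0,0],[0,0,0,-16,0,0,0],[0,-3,0,-20,0,0,0],[0,-7,0,-21,0,0,0],[0,-12,0,-21,0,0,0],[0,-17,-0.3,-21,0,0,0],[0,-22,-0.5,-21,0,0,0],[0,-27,-0.5,-21,0,0,0],[0,-32,-0.7,-21,0,0,0],[0,-37,-0.9,-21,0,0,0],[0,-42,-1,-21,0,0,0],[0,-47,-1.1,-20,0,0,0],[0,-51,-1.2,-19,0,0,0],[0,-54,-1.2,-17,0,0,0],[0,-56.5,-1.2,-15,0,0,0],[0,-57.8,-1.2,-13,0,0,0],[0,-57.8,-1.2,-11,0,0,0],[0,-57.8,-1.2,-11,0,0,0]]}}

```text
t: 53.85
tcp_pos: [0.45, -0.2263, 0.1436]
tool_rot: [0.74, 0.673, -0.0, -0.003]
force: [-0.7, 0.0, 0.3]
finger_gap: 1.0
```

Call:
{"fn": "drive_tool", "kwargs": {"increments": [[0,0,0,1.5,0,0,0],[0,0,0,4,0,0,0],[0,0,0,7,0,0,0],[0,0,0,9.5,0,0,0],[0,0,0,10.5,0,0,0],[0,0,0,10.5,0,0,0],[0,0,0,10.5,0,0,0],[0,0,0,10.5,0,0,0],[0,0,0,10.5,0,0,0]]}}

```text
t: 54.75
tcp_pos: [0.4524, -0.2275, 0.042]
tool_rot: [0.739, 0.673, 0.0, 0.001]
force: [0.8, 0.1, 0.3]
finger_gap: 1.0
```

```bash
python3 -c "
from h import *
st(); show([.4520,-.2266,.0297],84.6)"
```

```text
t 54.75 tcp [ 0.4524 -0.2275  0.042 ] yaw 84.62 zax [ 0.0019 -0.0016 -1.    ] F [0.8 0.1 0.3] gap 1.0 q [-0.69  0.69  1.87  0.    0.58 -0.59]
shift [0.08, -0.05, 1.23] turn [0.002, 0.001, 0.0] dist 1.2
```

Call:
{"fn": "drive_tool", "kwargs": {"increments": [[0,0,0,0.4,0,0,0],[0,0,0,0.8,0,0,0],[0,0,0,1.1,0,0,0],[0,0,0,1.1,0,0,0],[255,0,0,1.1,0,0,0],[255,0,0,1.1,0,0,0],[255,0,0,1.1,0,0,0],[255,0,0,1.1,0,0,0],[255,0,0,1.1,0,0,0],[255,0,0,1.1,0,0,0],[255,0,0,1.1,0,0,0],[255,0,0,1.1,0,0,0]]}}

```text
t: 55.95
tcp_pos: [0.4518, -0.227, 0.0302]
tool_rot: [0.74, 0.673, 0.0, 0.0]
force: [-0.2, 1.3, 4.7]
finger_gap: 0.637
```

```bash
python3 -c "
from h import *
st(); s=manip.sense()['tcp_pos']; o=s-np.array([.452,-.2266,.0297]);print(o); t=np.array([.5066,.2354+o[1],.0327+o[2]]);print(t);show(t,84.6)"
```

```text
t 55.95 tcp [ 0.4518 -0.227   0.0302] yaw 84.61 zax [ 3.e-04 -2.e-04 -1.e+00] F [-0.2  1.3  4.7] gap 0.637 q [-0.69  0.71  1.88  0.    0.56 -0.59]
[-0.0001748  -0.0004042   0.00045953]
[0.5066     0.2349958  0.03315953]
shift [46.51, 1.12, -0.31] turn [0.0, 0.0, 0.0] dist 46.5
```

Call:
{"fn": "drive_tool", "kwargs": {"increments": [[255,0,0,-0.5,0,0,0],[255,0,0,-2,0,0,0],[255,0,0,-5,0,0,0],[255,0,0,-9,0,0,0],[255,0,0,-13,0,0,0],[255,0,0,-17,0,0,0],[255,1,0,-19,0,0,0],[255,3,0,-20,0,0,0],[255,6,0,-20,0,0,0],[255,10,0.2,-20,0,0,0],[255,14,0.4,-20,0,0,0],[255,18,0.5,-20,0,0,0],[255,22,0.6,-20,0,0,0],[255,26,0.7,-20,0,0,0],[255,30,0.8,-20,0,0,0],[255,34,0.9,-20,0,0,0],[255,38,1,-20,0,0,0],[255,42,1.1,-20,0,0,0],[255,45,1.1,-20,0,0,0],[255,46.5,1.1,-20,0,0,0]]}}

```text
t: 57.95
tcp_pos: [0.5056, 0.2373, 0.2292]
tool_rot: [0.739, 0.674, -0.0, -0.0]
force: [-0.3, 0.0, -2.8]
finger_gap: 0.642
```

Call:
{"fn": "drive_tool", "kwargs": {"increments": [[255,0,0,0,0,0,0],[255,0,0,1,0,0,0],[255,0,0,4,0,0,0],[255,0,0,8,0,0,0],[255,0,0,12,0,0,0],[255,0,0,15.5,0,0,0],[255,0,0,17.5,0,0,0],[255,0,0,18.6,0,0,0],[255,0,0,18.9,0,0,0],[255,0,0,19.2,0,0,0],[255,0,0,19.2,0,0,0],[255,0,0,19.2,0,0,0],[255,0,0,19.2,0,0,0],[255,0,0,19.2,0,0,0]]}}

```text
t: 59.35
tcp_pos: [0.5067, 0.2351, 0.0385]
tool_rot: [0.739, 0.673, 0.001, 0.0]
force: [-0.2, 0.5, -2.3]
finger_gap: 0.641
```

```bash
python3 -c "
from h import *
st(); show([.5066,.2350,.0332],84.6)"
```

```text
t 59.35 tcp [0.5067 0.2351 0.0385] yaw 84.63 zax [ 1.3e-03  3.0e-04 -1.0e+00] F [-0.2  0.5 -2.3] gap 0.641 q [ 0.23  0.73  1.74 -0.    0.67  0.33]
shift [-0.01, -0.01, 0.53] turn [0.001, -0.0, 0.0] dist 0.5
```

Call:
{"fn": "drive_tool", "kwargs": {"increments": [[255,0,0,0.1,0,0,0],[255,0,0,0.2,0,0,0],[255,0,0,0.3,0,0,0],[255,0,0,0.35,0,0,0],[255,0,0,0.35,0,0,0]]}}

```text
t: 59.85
tcp_pos: [0.5062, 0.2349, 0.0341]
tool_rot: [0.74, 0.673, -0.0, -0.0]
force: [0.7, -0.4, -2.6]
finger_gap: 0.641
```

Call:
{"fn": "drive_tool", "kwargs": {"increments": [[255,0,0,0.1,0,0,0],[255,0,0,0.2,0,0,0],[255,0,0,0.2,0,0,0]]}}

```text
t: 60.15
tcp_pos: [0.5064, 0.235, 0.0332]
tool_rot: [0.74, 0.673, 0.0, 0.0]
force: [-1.6, -0.2, 4.9]
finger_gap: 0.64
```

Call:
{"fn": "drive_tool", "kwargs": {"increments": [[0,0,0,-0.2,0,0,0],[0,0,0,-0.2,0,0,0],[0,0,0,-0.2,0,0,0],[0,0,0,-0.2,0,0,0],[0,0,0,-0.2,0,0,0],[0,0,0,-0.2,0,0,0]]}}

```text
t: 60.75
tcp_pos: [0.5063, 0.2349, 0.0342]
tool_rot: [0.74, 0.673, -0.0, -0.0]
force: [-0.5, 0.5, -0.0]
finger_gap: 0.998
```

Call:
{"fn": "drive_tool", "kwargs": {"increments": [[0,0,0,-2,0,0,0],[0,0,0,-6,0,0,0],[0,0,0,-11,0,0,0],[0,0,0,-16,0,0,0],[0,0,0,-20,0,0,0],[0,-1,2,-22,0,0,0],[0,-1,3,-22,0,0,0],[0,-1,3,-22,0,0,0],[0,-1,3,-22,0,0,0],[0,-1,3,-22,0,0,0]]}}

```text
t: 61.75
tcp_pos: [0.5334, 0.2222, 0.252]
tool_rot: [0.739, 0.673, -0.002, -0.001]
force: [0.2, 0.1, 0.8]
finger_gap: 1.003
```

```bash
python3 - <<'E'
from h import *
st()
m=manip.camera_model("wrist"); im=manip.snapshot("wrist"); cv2.imwrite("pics/w6.png",im[:,:,::-1]); np.savez("w6",**m)
im=manip.snapshot("top"); cv2.imwrite("pics/top6.png",im[:,:,::-1])
sc=manip.snapshot("scene"); cv2.imwrite("pics/s6.png",sc[:,:,::-1])
a=cv2.imread("pics/w6.png");cv2.imwrite("pics/v6.png",np.hstack([cv2.resize(a,(400,300)),cv2.resize(sc[:,:,::-1],(400,300))]))
cv2.imwrite("pics/top6c.png",cv2.resize(im[170:285,75:290,::-1],None,fx=3.7,fy=3.7,interpolation=cv2.INTER_CUBIC))
E
```

```text
t 61.75 tcp [0.5334 0.2222 0.252 ] yaw 84.63 zax [-5.2e-03 -8.0e-04 -1.0e+00] F [0.2 0.1 0.8] gap 1.003 q [0.2  0.44 1.53 0.   1.18 0.29]
```

View pics/v6.png

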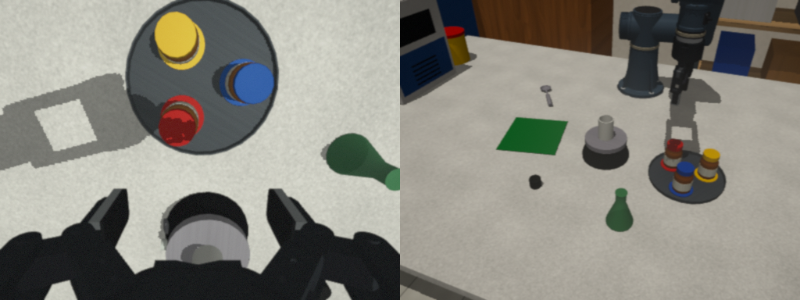

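View pics/top6c.png

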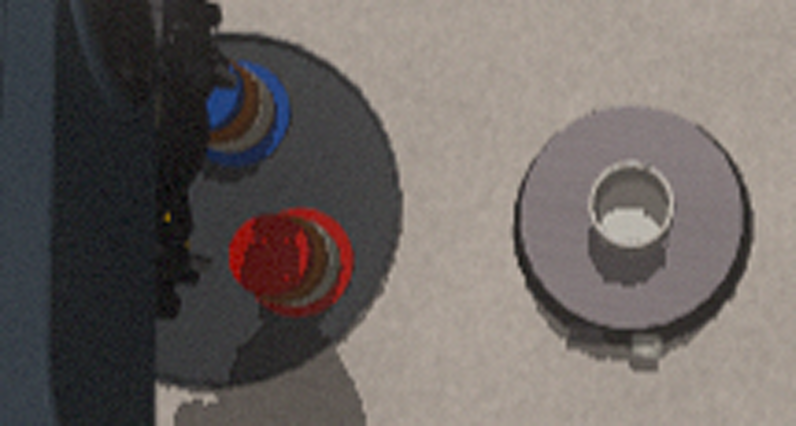

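Everything is upright: jars on their spots, beaker centred on the plate, mat empty. I'll move the arm away and compare the caps with the first top picture.

Call:
{"fn": "drive_tool", "kwargs": {"increments": [[0,-3,0,-1,0,0,0],[0,-7,0,-2,0,0,0],[0,-12,0,-2,0,0,0],[0,-17,0,-2,0,0,0],[0,-22,0,-2,0,0,0],[0,-27,0,-2,0,0,0],[0,-32,0,-2,0,0,0],[0,-37,0,-2,0,0,0],[0,-41,0,-2,0,0,0],[0,-43,0,-2,0,0,0],[0,-44,0,-2,0,0,0],[0,-44,0,-2,0,0,0],[0,-44,0,-2,0,0,0],[0,-44,0,-2,0,0,0]]}}

```text
t: 63.3
tcp_pos: [0.494, -0.2142, 0.2742]
tool_rot: [0.739, 0.674, 0.0, -0.0]
force: [-0.5, 0.2, 0.3]
finger_gap: 0.998
```

```bash
python3 - <<'E'
from h import *
im=manip.snapshot("top"); cv2.imwrite("pics/top7.png",im[:,:,::-1]); st()
im0=cv2.imread("pics/top0.png")[:,:,::-1].copy()
def cap(im,u,v):
    h=cv2.cvtColor(im,cv2.COLOR_RGB2HSV); H,S,V=[h[:,:,i].astype(int) for i in range(3)]
    c=h[v,u].astype(int); mk=(abs((H-c[0]+90)%180-90)<6)&(S>120)&(V>.8*c[2])
    mk=cv2.morphologyEx((mk*255).astype(np.uint8),cv2.MORPH_OPEN,np.ones((7,7)))>0
    return [(np.round(ray("top",*(x.reshape(-1,2).min(0)/2+x.reshape(-1,2).max(0)/2),.091)*1000,1)[:2],cv2.boundingRect(x)) for x in blobs(mk) if cv2.pointPolygonTest(x,(u,v),False)>0]
for n,p in dict(red=(147,238),yellow=(98,234),blue=(128,194)).items(): print(n,cap(im0,*p),cap(im,*p))
print("beaker rim",ray("top",245.2,224.8,.145).round(4)," flask diff",np.abs(im[110:150,175:215].astype(int)-im0[110:150,175:215]).mean())
cv2.imwrite("pics/v7.png",cv2.resize(im[165:290,75:290,::-1],None,fx=3.7,fy=3.7,interpolation=cv2.INTER_CUBIC))
E
```

```text
t 63.35 tcp [ 0.494  -0.2143  0.2743] yaw 84.73 zax [-3.e-04  6.e-04 -1.e+00] F [ 0.2  0.6 -0.1] gap 0.998 q [-0.62  0.36  1.6   0.    1.18 -0.53]
red [(array([505.9, 234.7]), (137, 228, 21, 21))] [(array([505.9, 234.7]), (137, 228, 21, 21))]
yellow [(array([515.1, 344.6]), (89, 225, 20, 20))] [(array([516.2, 345.8]), (88, 224, 21, 21))]
blue [(array([606.3, 281.1]), (119, 185, 20, 20))] [(array([607.5, 281.2]), (119, 185, 20, 19))]
beaker rim [0.5273 0.0119 0.145 ]  flask diff 13.409583333333334
```

View pics/v7.png

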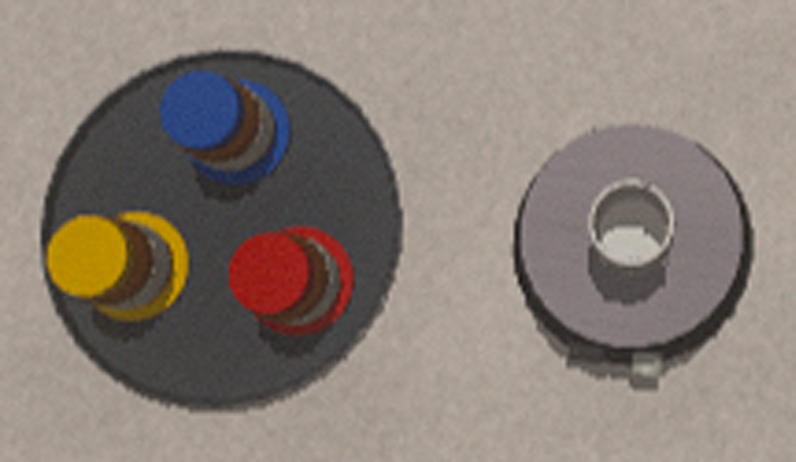

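The jars and beaker look right: each cap is within 1.2 mm (half a pixel) of where it started, and the beaker rim is about 1 mm from the plate centre. I'll check the flask difference against plain bench before handing in.

```bash
python3 - <<'E'
from h import *
A=cv2.imread("pics/top0.png");B=cv2.imread("pics/top7.png")
f=lambda y,x:np.abs(A[y:y+40,x:x+40].astype(int)-B[y:y+40,x:x+40]).mean()
print("flask",f(110,175),"bench",f(110,100),f(60,180),f(60,400))
for I in(A,B):
    h=cv2.cvtColor(I,cv2.COLOR_BGR2HSV); mk=(h[:,:,0]>45)&(h[:,:,0]<90)&(h[:,:,1]>70); mk[:100]=0;mk[150:]=0;mk[:,:170]=0;mk[:,225:]=0
    print(cv2.boundingRect(blobs(mk,1)[0]),cv2.contourArea(blobs(mk,1)[0]))
E
```

```text
flask 13.409583333333334 bench 18.156458333333333 18.245 18.235416666666666
(182, 111, 14, 13) 113.0
(182, 111, 14, 13) 107.0
```

The flask hasn't moved; plain bench shows an even larger difference, so that was only image noise. Handing in.

```bash
python3 -c "
from station import manip
print(manip.sign_off())"
```

```text
the job is handed in; nothing more can be done
None
```

The job is done and handed in at about 63 s. I moved the red, yellow and blue jars to the mat, set the beaker on the hotplate, then put the blue, yellow and red jars back on their spots. I lowered each one until the force reading showed contact before letting go.

**Last checks, with the arm clear:**
- **Jars:** all three stand upright on their matching spots. Each cap is within about 1.7 mm of where it started; the camera pixels are about 2.3 mm.
- **Spots:** measured bare, they matched the poses where I first gripped the jars to about 1 mm or a little more, so I returned the jars to those poses.
- **Beaker:** upright, with its rim about 1 mm from the plate centre in the same top view. The wrist and top cameras differ by about 3 mm on the plate centre itself, so that is the real uncertainty.
- **Flask:** its outline is in the same pixels as in the first picture.

No check failed. The largest contact force I read was about 14 N, when setting the red jar on the mat.

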